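# Open the battery charging cage

## Robot

A 7-joint arm with a two-finger parallel gripper is mounted at the origin on the work surface. World frame = base frame: x ahead of the robot, y to its left, z up, the work surface at z = 0. Lengths are in m, angles in rad, forces in N, time in s.
With the tool pointing down it reaches from about 0.35 to 0.9 m from the base axis. Payload 8.1 kg.
Tool frame: the origin (TCP) lies at the very end of the fingers, on their centre line; the grasp point (between the pads) lies 19 mm behind it; z points along the fingers, y is the line along which they close (so a half turn about z gives the same grasp; the last joint's range is limited). The gripper opens to 92 mm and grips with 3 to 60 N. Pads are 19 mm wide; open, the fingers measure 130 mm over their backs; the gripper's body (75 mm by 190 mm) begins 47 mm behind the grasp point.
Start: joints at [1.135, 0.434, 0.025, 1.573, -0.012, 1.134, -0.075], TCP at [0.204, -0.591, 0.227] pointing down, gripper open.
Joint ranges: [-2.62, 2.62], [-0.44, 2.09], [-1.27, 1.32], [0.08, 2.57], [-1.32, 4.46], [0.12, 2], [-2.74, 2.74]. Speed limits (rad/s): [2.22, 2.22, 3.01, 3.01, 3.14, 3.14, 3.14].

## Interface

Orientations are given as a rotation vector (axis times angle).
In Python, from cell import arm gives the robot as it stands.
- The arm moves only by the tool drive_tool, never from a script. Its argument "targets" is a list of rows, each a list of 7 numbers: the turn, a rotation vector about the world's x, y, z in units of 5 degrees (1.0 is 5 degrees), then the shift along the world's x, y, z in units of 40 mm (1.0 is 40 mm), then the opening, from 0 (shut) to 1 (fully open). In form: [[wx, wy, wz, dx, dy, dz, fingers], ...]. A call has 1 to 5 rows; each row is the pose to reach, as a shift and turn from the pose commanded when the call began; what a row does not reach only later rows make up. A row lasts 1/10 s, in which the tool goes at most 50 mm and 8.59 degrees, less where a joint would pass 70% of its speed; a pose out of reach is approached as far as the arm can. A call with a gripper value outside its range is refused whole. The fingers move at their own pace and stop on an object; "force" is the grip in N (left out, the last holds). Time passes only in rows, so rows that repeat a pose let the fingers close. It gives the time, the measured TCP pose, the force, the opening and the grip force at its end, in the units of the state.
- arm.observe(): the state, without advancing time (a new reading comes with each control period).
- arm.get_image(name): name is "scene" or "top"; returns a dict with "pixels" (480x640x3 uint8, red, green, blue), "intrinsics" (3x3 intrinsics, pixels), "rvec" (rotation vector, rad) and "tvec" (3), from world to camera coordinates, as OpenCV has them. Camera axes: x right, y down, z forward; pixel columns grow to the right and rows downward; lengths in m; the calibration is good to about 2 mm. A picture is of the moment at which its call begins. There is no depth.
- arm.sign_off(): hands the job in; it is judged then, once.
The state is a dict: "clock": time; "joints": joint angles; "dq": joint speeds; "joint_efforts": joint torques, N m; "position": TCP position; "ee_rot": TCP orientation; "force": force on the tool from outside, world axes, zero at the start; "ft_torque": the same for the moment, N m; "width": opening from 0.0 (shut) to 1.0 (fully open); "gripper_force": force on a finger pad.
Only numpy, scipy, OpenCV 4.12 (cv2) and the standard library are available. Lean on these libraries where they do the work, as an engineer would, in place of code of your own. Each camera call takes 0.05 s, during which the arm holds its last target. There are 200 camera calls.

## Task

Open the battery charging cage on the bench: push the gate in against its rubber buffer so that the latch bar comes free of its hooked catch, press the thumb lever down to lift the bar clear, then pull the gate and swing it right back against its stop, without forcing the thumb lever or slamming the gate. Let go and leave the gate wide open with the latch bar dropped back down, and leave the things lying about on the bench where they are.

Things in the scene. Friction and masses are not known exactly. Their poses are not given: they have to be found in the camera images.
- gate (a joint): Swing of the gate (rad) on its upright hinge: 0 = latched, -0.036 = pushed in against a hard stop, 1.66 = right back against its stop. It opens out from the cage's front, clockwise seen from above. The buffer resists pushing in with 7 to 15 N at the thumb piece and reaches only 0.013 rad past 0. The hinge has 0.12 N m of friction, so the gate stays where it is left. It weighs about 0.9 kg.
- latch (a joint): Swing of the latch bar (rad) on its pivot bolt: 0 = lying in the catch, positive = nose raised. Out of the catch it falls by its weight to -0.05. At gate 0 the catch's hooked top blocks it at about 0.03; with the gate pushed in past -0.025 it rises freely, 1 to 3 N on the thumb piece. The nose is clear above the catch from 0.25 up; hard upper stop at 0.32.
- gate_hinge (a point): Point on the gate's upright hinge axis, level with the gate's top edge, 210 mm above the bench. Its axes turn with the gate: -y along the gate from the hinge to the free end (236 mm away), -x out of the front face (the latch side, towards which it opens), z up. The front face lies 5 mm behind (+x of) the axis; the lower edge is 22 mm above the bench.
- gate_grip (a point): Middle of the top face of the gate's top rail, 172 mm along the gate and 15 mm behind (+x) the hinge axis; axes as gate_hinge. The rail is square tube, 20 mm thick, with mesh below; when the gate stands open it can be pinched across from above, 25 mm deep, clear of the latch parts on its front. Shut, a frame strip and the mesh roof, as high as the gate, lie 10 mm behind it.
- thumb_pad (a point): Middle of the dished upper face of the thumb piece, a steel plate 44 mm along the gate (y), 38 mm clear across (x), between an outer lip 10 mm high, 19 mm to -x (to pull on), and an inner flange 13 mm high, 19 mm to +x (to push on). 91 mm from the hinge axis, 41 mm out from the gate's face, 42 mm below its top. Rests sloping 0.16 rad; pressed, it sinks 15 mm until the bar is clear, 19 to the stop.
- thumb: The same thumb piece, fixed on the tail of the latch bar, 60 mm from the pivot on the hinge side. Origin on the plate's upper face at mid-length, 22 mm nearer to the gate than thumb_pad; axes tilt with the bar, -x points out of the gate. It bends if forced: keep under 40 N.
- catch (a point): Bottom of the catch on the fixed post beside the gate's free end, 153 mm above the bench. The bar's nose lies in it, behind an upstand 23 mm high whose top hooks 6 mm back over the nose, 3 mm above it. The bar is flat steel 158 x 14 x 6 mm on the gate's front, pivoted 150 mm from the hinge, 160 mm above the bench; its nose ends 118 mm beyond. Axes are the cage's.
- cage: The charging cage, galvanised square tube and wire mesh, fixed to the bench: 220 mm deep (x), 300 mm wide (y), 212 mm high; origin at the centre of its underside, -x points out of its front (gate side), z up. Gate hinge at x = -115, y = +130 mm, latch post and catch at y = -130 mm.
- pack: Bystander, loose: black tool battery pack, 115 x 75 x 64 mm high, origin at the centre of its underside.
- meter: Bystander, loose: multimeter lying on its back, 180 x 86 x 46 mm high, origin at the centre of its underside.
- iron_stand: Bystander, loose: soldering iron in its stand, base 125 x 80 mm, 0.17 m high in all, origin at the centre of its underside.
- spool: Bystander, loose: steel-grey solder spool standing on end, 66 mm in diameter, 54 mm high, origin at the centre of its underside.

How it is judged:
On the way, in this order (a step that is already met when the one before it is completed fails the run):
1. the latch bar is lifted clear of its catch by the thumb lever while the gate is still shut (value of joint latch above 0.24 rad and value of joint gate below 0.03 rad and contact force between the fingers and thumb above 0.3 N), for 0.1 s.
2. the gate is swung ajar, past the catch (value of joint gate above 0.15 rad), for 0.1 s.
At the end, for the whole second after the job is handed in: The gate stands still, swung back to more than 1.5 rad (its stop is at 1.66), and the latch bar has dropped back (under 0.05 rad) (value of joint gate above 1.5 rad and velocity of joint gate between -0.05 and 0.05 rad/s and value of joint latch below 0.05 rad); the robot touches nothing.
It fails at once if the thumb lever is pressed with more than 40 N (contact force between the fingers and thumb above 40 N).
It fails at once if the gate is slammed (swings faster than 2 rad/s) (velocity of joint gate above 2 rad/s or velocity of joint gate below -2 rad/s).
It fails at once if a thing on the bench (pack, meter, iron stand, spool) is moved by more than 20 mm (distance of any of pack, meter, iron_stand, spool from where it was at the start of the episode above 0.02 m).
It also fails if it takes over 69 s, if anything falls off the work surface, if the arm or the gripper's body presses on something with over 40 N, if the wrist force passes 120 N, or if a joint passes its speed limit or range.

## Working session

There is one attempt and no reset: what is moved stays moved. The work goes in short steps, Python scripts to look and compute and a tool call to move; the robot and the scene stay as the last step left them, time stands still between calls to the robot, and variables do not carry over. Pictures are saved under pics/ and viewed, at most 10 in all, crops included, and the job is handed in when it is done.

Besides the shell and the picture viewer there is one more tool, called after "Emit:" in YAML: its name, and indented under it one key for each argument. drive_tool: Moves the arm, as the interface text tells. Its arguments: {"type":"object","properties":{"targets":{"type":"array"},"force":{"type":"number"}},"required":["targets"]}

```bash
mkdir -p pics; ls; python3 - <<'E'
from cell import arm
import cv2
for n in("scene","top"):
    g=arm.get_image(n); cv2.imwrite(f"pics/{n}0.png",g["pixels"][:,:,::-1]); print(n,g["intrinsics"],g["rvec"],g["tvec"])
s=arm.observe()
for k in s: print(k,s[k])
E
```

```text
pics
scene [[440.95546877   0.         328.81472511]
 [  0.         440.95546877 235.40708115]
 [  0.           0.           1.        ]] [ 0.64939267  2.50264865 -1.36722   ] [ 0.48813338 -0.02669312  1.23132383]
top [[516.00188058   0.         324.48430284]
 [  0.         516.00188058 235.65187919]
 [  0.           0.           1.        ]] [ 2.12932742 -2.16973316  0.15829524] [-0.00798009  0.59592189  1.12238185]
clock 0.1
joints [ 1.13540314  0.43513899  0.02496498  1.57398286 -0.01159505  1.13399117
 -0.07511384]
dq [-4.66656734e-05 -1.91825102e-03 -2.18249101e-04 -2.35996644e-03
  1.68539032e-04 -1.45235555e-05 -1.93440252e-04]
joint_efforts [ 2.65751449e-03 -6.69131613e+01  9.87901613e-01 -3.15150690e+01
 -6.05405937e-02  3.72996647e-02  1.07893532e-04]
position [ 0.20398688 -0.59030481  0.22604123]
ee_rot [-3.09690844e+00 -5.20007896e-01  5.51736884e-04]
force [0.7282032  0.22319303 0.6754969 ]
ft_torque [ 0.02341572 -0.00827528 -0.0082409 ]
gripper_force 0.0
width 0.9984740839136828
```

View pics/scene0.png

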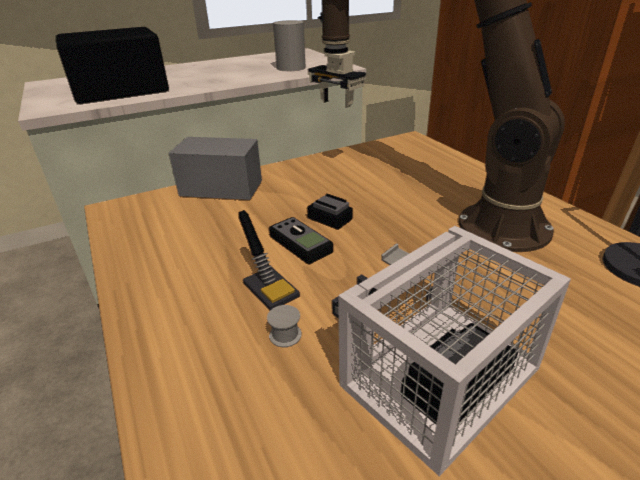

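View pics/top0.png

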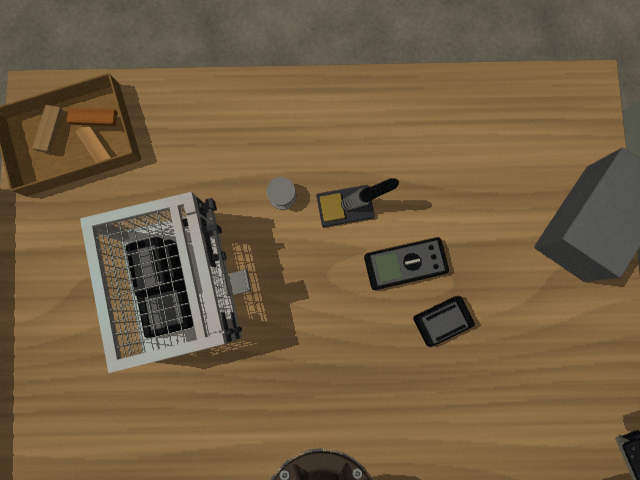

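The top view shows the cage at the left (roof corners about (82,219), (193,193), (109,372)). Its front faces right and the thumb piece is near (239,281). The spool is at (281,193), the iron at (345,205), the meter at (408,263) and the pack at (443,322). I'll zoom in to pick the corners.

```bash
python3 - <<'E'
import cv2
a=cv2.imread("pics/top0.png")[180:380,70:320]
cv2.imwrite("pics/topz.png",cv2.resize(a,None,fx=3,fy=3,interpolation=cv2.INTER_CUBIC))
E
```

```text
(no output)
```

View pics/topz.png

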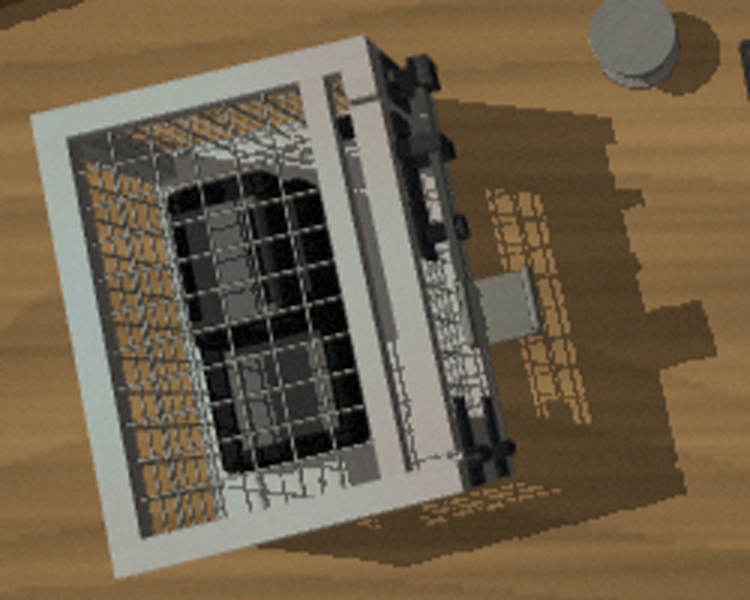

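The zoom shows roof corners at (31,115), (365,38), (460,489) and (117,578) in zoomed pixels, with the thumb plate spanning about (475,280) to (540,335). Next I fit the cage pose.

```bash
cat > h.py <<'E'
import numpy as np, cv2
from scipy.optimize import least_squares
from scipy.spatial.transform import Rotation as R
K={"top":(np.array([[516.00188,0,324.4843],[0,516.00188,235.65188],[0,0,1]]),np.array([2.12932742,-2.16973316,.15829524]),np.array([-0.00798009,.59592189,1.12238185])),
"scene":(np.array([[440.955469,0,328.814725],[0,440.955469,235.407081],[0,0,1]]),np.array([.64939267,2.50264865,-1.36722]),np.array([.48813338,-.02669312,1.23132383]))}
def proj(p,c):
    k,r,t=K[c]; return cv2.projectPoints(np.atleast_2d(np.asarray(p,float)),r,t,k,None)[0][:,0]
def ray(uv,c,z):
    k,r,t=K[c]; M=cv2.Rodrigues(r)[0]; d=M.T@np.linalg.inv(k)@[*uv,1]; o=-M.T@t
    return o+d*(z-o[2])/d[2]
def w(p,P):  # cage mm -> world m
    p=np.atleast_2d(np.asarray(p,float))/1000; c,s=np.cos(P[2]),np.sin(P[2])
    return np.c_[P[0]+c*p[:,0]-s*p[:,1],P[1]+s*p[:,0]+c*p[:,1],p[:,2]]
E
cat > fit.py <<'E'
from h import *
uv=np.array([[31,115],[365,38],[460,489],[117,578]])/3+[70,180]
C=np.array([[110,-150,212],[-110,-150,212],[-110,150,212],[110,150,212]])
r=least_squares(lambda P:(proj(w(C,P),"top")-uv).ravel(),[.35,.3,1.4])
P=r.x; print(P,r.fun.round(1)); np.save("P.npy",P)
# gate closed points in cage frame: hinge(-115,130,210)
pts={"hinge":(-115,130,210),"pad":(-115-36,130-91,168),"lip":(-115-55,39,178),"flange":(-115-17,39,181),"pivot":(-120,-20,160),"catch":(-120,-130,153)}
for n,p in pts.items():
    q=w(p,P); print(n,q.round(4),((proj(q,"top")[0]-[70,180])*3).round(),proj(q,"scene")[0].round())
H=w((-115,130,0),P)[0]
for n,u,z in(("spool",(281,190),.054),("iron",(345,205),.01),("meterL",(367,265),.02),("pack",(443,318),.064),("packL",(416,325),.05)):
    q=ray(u,"top",z); print(n,q.round(3),"dist hinge",np.linalg.norm((q-H)[:2]).round(3))
for a in(0,.8,1.66):
    c,s=np.cos(-a),np.sin(-a); f=np.array([[c,-s],[s,c]])@[0,-236]; print(a,w((-115+f[0],130+f[1],210),P).round(3))
E
python3 fit.py
```

```text
[0.4924448  0.31307241 1.79383651] [-0.3 -0.2 -0.1 -1.2  1.1  0.9 -0.7  0.3]
hinge [[0.3911 0.1722 0.21  ]] [465. 458.] [446. 228.]
pad [[0.4878 0.1572 0.168 ]] [501. 306.] [398. 257.]
lip [[0.492  0.1387 0.178 ]] [526. 298.] [391. 248.]
flange [[0.4836 0.1757 0.181 ]] [469. 312.] [406. 256.]
pivot [[0.5385 0.2005 0.16  ]] [439. 232.] [389. 281.]
catch [[0.6458 0.2248 0.153 ]] [407.  78.] [343. 313.]
spool [0.7   0.077 0.054] dist hinge 0.323
iron [ 0.672 -0.069  0.01 ] dist hinge 0.37
meterL [ 0.529 -0.115  0.02 ] dist hinge 0.319
pack [ 0.408 -0.272  0.064] dist hinge 0.445
packL [ 0.393 -0.216  0.05 ] dist hinge 0.388
0 [[0.621 0.224 0.21 ]]
0.8 [[0.589 0.043 0.21 ]]
1.66 [[ 0.423 -0.062  0.21 ]]
```

```bash
python3 - <<'E'
from h import *
from cell import arm
s=arm.observe(); P=np.load("P.npy"); M=R.from_rotvec(s["ee_rot"]).as_matrix()
print(M.round(3)); y=M[:,1]; cy=[-np.sin(P[2]),np.cos(P[2])]
d=np.degrees(np.arctan2(cy[1],cy[0])-np.arctan2(y[1],y[0])); print("turn to cage +y",d%360,"-y",(d+180)%360)
t=w((-151,39,260),P)[0]; print(t,(t-s["position"])/.04)
E
```

```text
[[ 0.945  0.327 -0.001]
 [ 0.327 -0.945  0.001]
 [-0.    -0.001 -1.   ]]
turn to cage +y 263.7158088258456 -y 83.7158088258456
[0.48781137 0.15718614 0.26      ] [ 7.0956122  18.68727375  0.84896923]
```

Emit:
drive_tool:
  targets:
    - [0, 0, 0, 0, 0, 1, 0]
    - [0, 0, 1, 0.4, 1, 1.8, 0]
    - [0, 0, 2, 0.8, 2.1, 1.8, 0]
    - [0, 0, 3, 1.2, 3.2, 1.8, 0]
    - [0, 0, 4, 1.6, 4.3, 1.8, 0]
  force: 20

```text
clock: 0.6
position: [0.2685, -0.4168, 0.2987]
ee_rot: [2.959, 1.056, -0.0]
force: [1.0, -0.1, 0.8]
width: 0.615
gripper_force: 0.0
```

Emit:
drive_tool:
  targets:
    - [0, 0, 1, 0.4, 1.1, 0, 0]
    - [0, 0, 2, 0.8, 2.2, 0, 0]
    - [0, 0, 3, 1.2, 3.3, 0, 0]
    - [0, 0, 4, 1.6, 4.4, 0, 0]
    - [0, 0, 5, 2, 5.5, 0, 0]

```text
clock: 1.1
position: [0.3482, -0.1968, 0.2987]
ee_rot: [2.66, 1.671, -0.0]
force: [0.7, 0.4, 0.2]
width: 0.181
gripper_force: 0.0
```

Emit:
drive_tool:
  targets:
    - [0, 0, 1, 0.4, 1.1, 0, 0]
    - [0, 0, 2, 0.8, 2.2, 0, 0]
    - [0, 0, 3, 1.2, 3.3, 0, 0]
    - [0, 0, 4, 1.6, 4.4, 0, 0]
    - [0, 0, 5, 2, 5.5, 0, 0]

```text
clock: 1.6
position: [0.4282, 0.023, 0.2988]
ee_rot: [2.236, 2.206, -0.0]
force: [0.5, -0.8, -0.0]
width: 0.006
gripper_force: 0.0
```

Emit:
drive_tool:
  targets:
    - [0, 0, 1, 0.5, 1.1, 0, 0]
    - [0, 0, 2, 1, 2.2, 0, 0]
    - [0, 0, 2.75, 1.5, 3.35, 0, 0]
    - [0, 0, 2.75, 1.5, 3.35, -1, 0]
    - [0, 0, 2.75, 1.5, 3.35, -1.8, 0]

```text
clock: 2.1
position: [0.4881, 0.1573, 0.2253]
ee_rot: [-1.955, -2.458, -0.001]
force: [-0.5, -1.9, -0.3]
width: 0.007
gripper_force: 0.0
```

```bash
python3 - <<'E'
from h import *
from cell import arm
s=arm.observe(); P=np.load("P.npy"); print(s["position"],s["joints"].round(2)); M=R.from_rotvec(s["ee_rot"]).as_matrix(); print(M.round(3))
c,si=np.cos(P[2]),np.sin(P[2]); q=(s["position"][:2]-P[:2]); print("cage xy",[c*q[0]+si*q[1],-si*q[0]+c*q[1]])
a=arm.get_image("top")["pixels"][:,:,::-1]; b=arm.get_image("scene")["pixels"][:,:,::-1]
a=cv2.resize(a[220:340,180:300],(400,400),interpolation=cv2.INTER_CUBIC); b=cv2.resize(b[200:320,320:440],(400,400),interpolation=cv2.INTER_CUBIC)
cv2.imwrite("pics/near.png",np.hstack([a,b])); print(proj(s["position"],"scene"),proj(s["position"],"top"))
E
```

```text
[0.48812317 0.15725635 0.22526442] [ 0.15  0.35 -0.73  1.8   0.26  1.09 -0.44]
[[-0.225  0.974 -0.   ]
 [ 0.974  0.225  0.001]
 [ 0.001  0.    -1.   ]]
cage xy [np.float64(-0.15100049124258327), np.float64(0.03868038794956778)]
[[399.82693514 231.37637093]] [[231.831982   280.29647679]]
```

View pics/near.png

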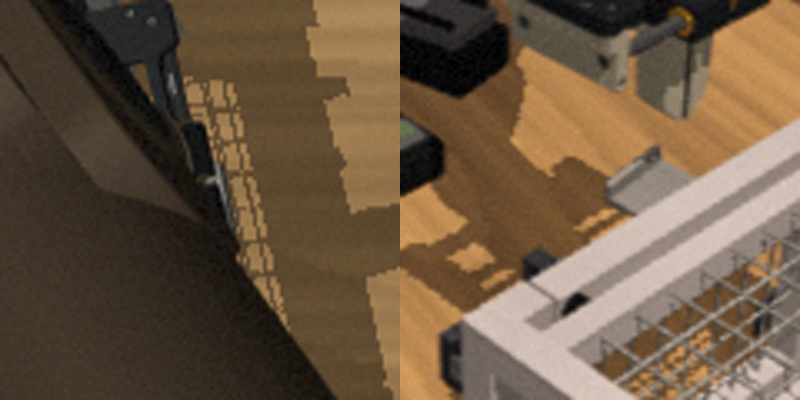

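The scene crop shows the lip edge running from about (382,254) to (398,245) in the full image. The prediction was (391,248), so the fit holds. I'll go down into the tray.

Emit:
drive_tool:
  targets:
    - [0, 0, 0, 0, 0, -0.5, 0]
    - [0, 0, 0, 0, 0, -0.9, 0]
    - [0, 0, 0, 0, 0, -1.15, 0]
    - [0, 0, 0, 0, 0, -1.25, 0]
    - [0, 0, 0, 0, 0, -1.25, 0]

```text
clock: 2.7
position: [0.4884, 0.1552, 0.1772]
ee_rot: [1.96, 2.455, 0.0]
force: [-0.4, 0.1, 0.1]
width: 0.005
gripper_force: 0.0
```

Emit:
drive_tool:
  targets:
    - [0, 0, 0, -0.02, 0.1, 0, 0]
    - [0, 0, 0, -0.045, 0.2, 0, 0]
    - [0, 0, 0, -0.045, 0.2, 0, 0]

```text
clock: 3.0
position: [0.4864, 0.1644, 0.1774]
ee_rot: [1.958, 2.456, 0.002]
force: [0.3, -0.2, -0.2]
width: 0.004
gripper_force: 0.0
```

Emit:
drive_tool:
  targets:
    - [0, 0, 0, 0, 0, -0.05, 0]
    - [0, 0, 0, 0, 0, -0.08, 0]
    - [0, 0, 0, -0.01, 0.05, -0.08, 0]
    - [0, 0, 0, -0.01, 0.05, -0.08, 0]

```text
clock: 3.4
position: [0.4858, 0.1654, 0.1734]
ee_rot: [-1.959, -2.455, 0.0]
force: [0.1, 0.4, 0.1]
width: 0.005
gripper_force: 0.0
```

Emit:
drive_tool:
  targets:
    - [0, 0, 0, -0.01, 0.05, 0, 0]
    - [0, 0, 0, -0.01, 0.05, 0, 0]

```text
clock: 3.6
position: [0.4858, 0.1658, 0.1734]
ee_rot: [1.96, 2.453, -0.003]
force: [2.1, -5.0, 1.0]
width: 0.002
gripper_force: 2.6
```

Emit:
drive_tool:
  targets:
    - [0, 0, 0, -0.01, 0.04, 0, 0]
    - [0, 0, 0, -0.01, 0.04, 0, 0]

```text
clock: 3.8
position: [0.4857, 0.1664, 0.1733]
ee_rot: [1.961, 2.452, -0.004]
force: [2.1, -7.5, 1.4]
width: 0.007
gripper_force: 4.0
```

Emit:
drive_tool:
  targets:
    - [0, 0, 0, -0.01, 0.04, 0, 0]
    - [0, 0, 0, -0.01, 0.04, 0, 0]

```text
clock: 4.0
position: [0.4856, 0.1671, 0.1733]
ee_rot: [1.961, 2.45, -0.005]
force: [2.5, -10.3, 1.1]
width: 0.007
gripper_force: 5.2
```

Emit:
drive_tool:
  targets:
    - [0, 0, 0, -0.01, 0.03, 0, 0]
    - [0, 0, 0, -0.01, 0.03, 0, 0]

```text
clock: 4.2
position: [0.4856, 0.1676, 0.1732]
ee_rot: [1.961, 2.449, -0.006]
force: [3.0, -11.4, 1.0]
width: 0.006
gripper_force: 6.4
```

Emit:
drive_tool:
  targets:
    - [0, 0, 0, -0.01, 0.04, 0, 0]
    - [0, 0, 0, -0.01, 0.04, 0, 0]

```text
clock: 4.4
position: [0.4855, 0.1685, 0.1731]
ee_rot: [1.961, 2.448, -0.007]
force: [5.5, -14.2, 0.7]
width: 0.003
gripper_force: 7.5
```

Emit:
drive_tool:
  targets:
    - [0, 0, 0, -0.01, 0.04, 0, 0]
    - [0, 0, 0, -0.01, 0.04, 0, 0]

```text
clock: 4.6
position: [0.4854, 0.1691, 0.173]
ee_rot: [1.962, 2.447, -0.008]
force: [5.7, -16.7, 0.9]
width: 0.004
gripper_force: 9.0
```

Emit:
drive_tool:
  targets:
    - [0, 0, 0, 0, 0, -0.06, 0]
    - [0, 0, 0, 0, 0, -0.12, 0]
    - [0, 0, 0, 0, 0, -0.18, 0]
    - [0, 0, 0, 0, 0, -0.18, 0]

```text
clock: 5.0
position: [0.4839, 0.1687, 0.1652]
ee_rot: [1.962, 2.448, -0.012]
force: [2.6, -17.6, 0.7]
width: 0.005
gripper_force: 8.9
```

Emit:
drive_tool:
  targets:
    - [0, 0, 0, 0, 0, -0.06, 0]
    - [0, 0, 0, 0, 0, -0.12, 0]
    - [0, 0, 0, 0, 0, -0.12, 0]

```text
clock: 5.3
position: [0.4837, 0.1687, 0.1603]
ee_rot: [1.963, 2.448, -0.013]
force: [0.9, -18.0, 2.5]
width: 0.006
gripper_force: 8.8
```

Emit:
drive_tool:
  targets:
    - [0, 0, 0, 0, 0, -0.06, 0]
    - [0, 0, 0, 0, 0, -0.12, 0]
    - [0, 0, 0, 0, 0, -0.12, 0]

```text
clock: 5.6
position: [0.4837, 0.1686, 0.1555]
ee_rot: [1.962, 2.448, -0.013]
force: [0.8, -17.1, 1.7]
width: 0.004
gripper_force: 8.8
```

```bash
python3 - <<'E'
from h import *
from cell import arm
s=arm.observe(); print(s["position"],s["force"])
b=arm.get_image("scene")["pixels"][:,:,::-1]
cv2.imwrite("pics/press.png",cv2.resize(b[190:340,310:460],(600,600),interpolation=cv2.INTER_CUBIC))
E
```

```text
[0.48366167 0.16862972 0.15550077] [  0.82740157 -17.12144737   1.70709616]
```

View pics/press.png

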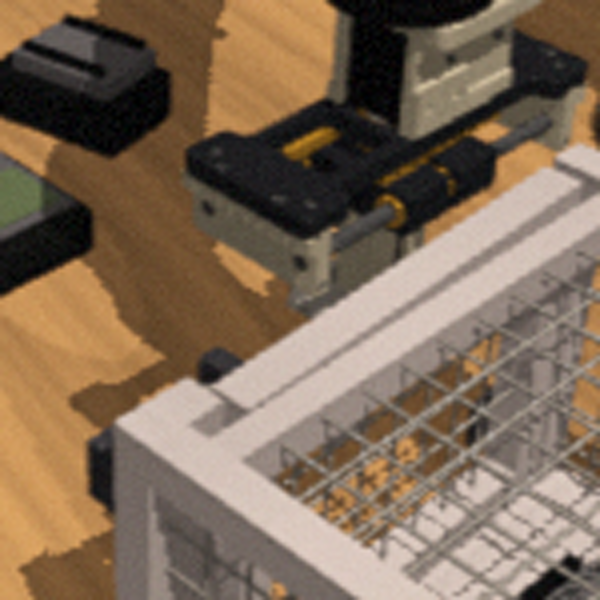

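Emit:
drive_tool:
  targets:
    - [0, 0, 0, 0, 0, -0.06, 0]
    - [0, 0, 0, 0, 0, -0.09, 0]
    - [0, 0, 0, 0, 0, -0.09, 0]

```text
clock: 5.95
position: [0.4838, 0.1687, 0.152]
ee_rot: [1.962, 2.448, -0.012]
force: [1.4, -17.7, 1.0]
width: 0.007
gripper_force: 8.8
```

Emit:
drive_tool:
  targets:
    - [0, 0, 0, 0, 0, -0.03, 0]
    - [0, 0, 0, 0, 0, -0.03, 0]

```text
clock: 6.15
position: [0.4839, 0.1687, 0.1511]
ee_rot: [1.962, 2.448, -0.012]
force: [2.0, -17.6, 3.5]
width: 0.002
gripper_force: 9.0
```

Emit:
drive_tool:
  targets:
    - [0, 0, 0, 0, 0, -0.03, 0]
    - [0, 0, 0, 0, 0, -0.03, 0]

```text
clock: 6.35
position: [0.4842, 0.1688, 0.1505]
ee_rot: [1.962, 2.447, -0.011]
force: [0.1, -18.7, 8.8]
width: 0.003
gripper_force: 9.5
```

Emit:
drive_tool:
  targets:
    - [0, 0, 0, 0, 0, -0.03, 0]
    - [0, 0, 0, 0, 0, -0.03, 0]

```text
clock: 6.55
position: [0.4846, 0.1688, 0.1497]
ee_rot: [1.962, 2.447, -0.01]
force: [0.8, -20.1, 12.4]
width: 0.003
gripper_force: 9.9
```

Emit:
drive_tool:
  targets:
    - [0, 0, 0, 0, 0, 0.03, 0]
    - [0, 0, 0, 0.02, -0.08, 0.03, 0]
    - [0, 0, 0, 0.04, -0.16, 0.03, 0]
    - [0, 0, 0, 0.055, -0.24, 0.03, 0]

```text
clock: 6.95
position: [0.4855, 0.1641, 0.1505]
ee_rot: [1.961, 2.454, -0.002]
force: [-1.8, -0.1, 1.4]
width: -0.0
gripper_force: 1.0
```

Emit:
drive_tool:
  targets:
    - [0, 0, 0, 0.02, -0.08, 0, 0]
    - [0, 0, 0, 0.04, -0.16, 0, 0]
    - [0, 0, 0, 0.055, -0.24, 0, 0]
    - [0, 0, 0, 0.055, -0.24, 0, 0]

```text
clock: 7.35
position: [0.4883, 0.1556, 0.1509]
ee_rot: [1.96, 2.455, 0.001]
force: [-0.2, 0.1, 1.3]
width: 0.007
gripper_force: 0.8
```

```bash
python3 - <<'E'
from h import *
P=np.load("P.npy"); H=w((-115,130,0),P)[0][:2]
def T(a):
    c,s=np.cos(P[2]-a),np.sin(P[2]-a); return H+np.array([[c,-s],[s,c]])@[-.046,-.091]
u=np.radians(5)
print("start",T(0), "a6",T(6*u),"end18.5",T(18.5*u))
for k in np.arange(0,18.5,3):
    print(k,[[round(-j*.6,2),*((T((k+j*.6)*u)-T(k*u))/.04).round(2)] for j in range(1,6)])
E
```

```text
start [0.49002333 0.14743384] a6 [0.46440456 0.10128683] end18.5 [0.36207936 0.07441766]
0.0 [[-0.6, np.float64(-0.04), np.float64(-0.13)], [-1.2, np.float64(-0.08), np.float64(-0.26)], [-1.8, np.float64(-0.13), np.float64(-0.38)], [-2.4, np.float64(-0.18), np.float64(-0.5)], [-3.0, np.float64(-0.24), np.float64(-0.62)]]
3.0 [[-0.6, np.float64(-0.07), np.float64(-0.11)], [-1.2, np.float64(-0.14), np.float64(-0.23)], [-1.8, np.float64(-0.22), np.float64(-0.33)], [-2.4, np.float64(-0.31), np.float64(-0.44)], [-3.0, np.float64(-0.4), np.float64(-0.53)]]
6.0 [[-0.6, np.float64(-0.1), np.float64(-0.09)], [-1.2, np.float64(-0.2), np.float64(-0.18)], [-1.8, np.float64(-0.3), np.float64(-0.26)], [-2.4, np.float64(-0.41), np.float64(-0.34)], [-3.0, np.float64(-0.52), np.float64(-0.41)]]
9.0 [[-0.6, np.float64(-0.12), np.float64(-0.07)], [-1.2, np.float64(-0.24), np.float64(-0.13)], [-1.8, np.float64(-0.36), np.float64(-0.18)], [-2.4, np.float64(-0.48), np.float64(-0.22)], [-3.0, np.float64(-0.61), np.float64(-0.26)]]
12.0 [[-0.6, np.float64(-0.13), np.float64(-0.03)], [-1.2, np.float64(-0.26), np.float64(-0.06)], [-1.8, np.float64(-0.39), np.float64(-0.08)], [-2.4, np.float64(-0.52), np.float64(-0.09)], [-3.0, np.float64(-0.66), np.float64(-0.1)]]
15.0 [[-0.6, np.float64(-0.13), np.float64(0.0)], [-1.2, np.float64(-0.27), np.float64(0.01)], [-1.8, np.float64(-0.4), np.float64(0.02)], [-2.4, np.float64(-0.53), np.float64(0.05)], [-3.0, np.float64(-0.66), np.float64(0.08)]]
18.0 [[-0.6, np.float64(-0.13), np.float64(0.04)], [-1.2, np.float64(-0.26), np.float64(0.08)], [-1.8, np.float64(-0.38), np.float64(0.13)], [-2.4, np.float64(-0.5), np.float64(0.18)], [-3.0, np.float64(-0.62), np.float64(0.24)]]
```

Emit:
drive_tool:
  targets:
    - [0, 0, 0, 0.02, -0.08, 0, 0]
    - [0, 0, 0, 0.04, -0.16, 0, 0]
    - [0, 0, 0, 0.05, -0.21, 0, 0]
    - [0, 0, 0, 0.05, -0.21, 0, 0]

```text
clock: 7.75
position: [0.4893, 0.147, 0.1505]
ee_rot: [-1.959, -2.455, 0.002]
force: [-3.9, 0.5, 1.4]
width: 0.01
gripper_force: 2.5
```

Emit:
drive_tool:
  targets:
    - [0, 0, -0.6, -0.04, -0.13, 0, 0]
    - [0, 0, -1.2, -0.08, -0.26, 0, 0]
    - [0, 0, -1.8, -0.13, -0.38, 0, 0]
    - [0, 0, -2.4, -0.18, -0.5, 0, 0]
    - [0, 0, -3, -0.24, -0.62, 0, 0]

```text
clock: 8.25
position: [0.4795, 0.1232, 0.1506]
ee_rot: [-2.264, -2.176, 0.0]
force: [-4.1, 4.3, 1.5]
width: 0.004
gripper_force: 3.5
```

```bash
python3 - <<'E'
from h import *
from cell import arm
s=arm.observe(); print(s["position"],s["force"])
b=arm.get_image("scene")["pixels"][:,:,::-1]
cv2.imwrite("pics/swing1.png",cv2.resize(b[190:340,310:460],(600,600),interpolation=cv2.INTER_CUBIC))
E
```

```text
[0.47954269 0.12322494 0.15061149] [-4.08816714  4.29488934  1.52251228]
```

View pics/swing1.png

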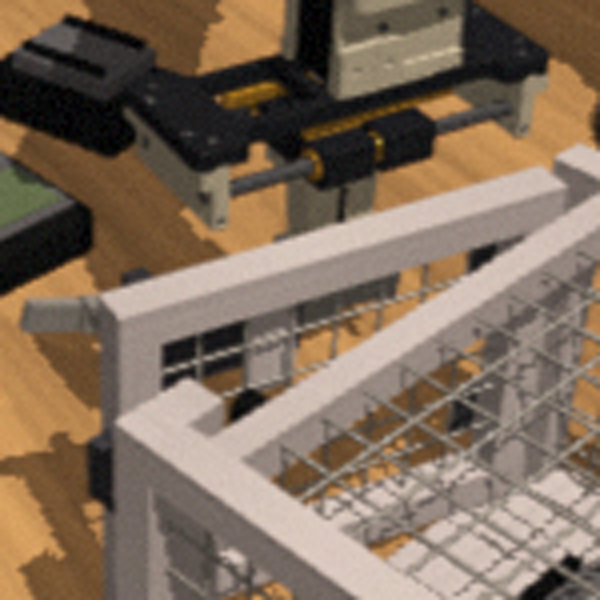

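The gate is ajar by about 15°, with its top free corner near (110,300) in the crop. The bar nose is raised at (50,315), clear of the catch. I'll keep following the arc.

Emit:
drive_tool:
  targets:
    - [0, 0, -0.6, -0.07, -0.11, 0, 0]
    - [0, 0, -1.2, -0.14, -0.23, 0, 0]
    - [0, 0, -1.8, -0.22, -0.33, 0, 0]
    - [0, 0, -2.4, -0.31, -0.44, 0, 0]
    - [0, 0, -3, -0.4, -0.53, 0, 0]

```text
clock: 8.8
position: [0.4642, 0.1019, 0.1508]
ee_rot: [-2.529, -1.863, -0.001]
force: [-1.6, 4.4, 0.7]
width: 0.005
gripper_force: 2.2
```

Emit:
drive_tool:
  targets:
    - [0, 0, -0.6, -0.1, -0.09, 0, 0]
    - [0, 0, -1.2, -0.2, -0.18, 0, 0]
    - [0, 0, -1.8, -0.3, -0.26, 0, 0]
    - [0, 0, -2.4, -0.41, -0.34, 0, 0]
    - [0, 0, -3, -0.52, -0.41, 0, 0]

```text
clock: 9.3
position: [0.4437, 0.086, 0.151]
ee_rot: [-2.75, -1.517, -0.002]
force: [-0.9, 5.2, -0.0]
width: 0.008
gripper_force: 2.6
```

```bash
python3 - <<'E'
from cell import arm
s=arm.observe(); print(s["position"],s["force"],s["joints"].round(2))
E
```

```text
[0.4437154  0.08598055 0.15095266] [-0.92154791  5.23493908 -0.02687406] [ 0.13  0.3  -0.53  2.04  0.2   0.85 -1.07]
```

Emit:
drive_tool:
  targets:
    - [0, 0, -0.6, -0.12, -0.07, 0, 0]
    - [0, 0, -1.2, -0.24, -0.13, 0, 0]
    - [0, 0, -1.8, -0.36, -0.18, 0, 0]
    - [0, 0, -2.4, -0.48, -0.22, 0, 0]
    - [0, 0, -3, -0.61, -0.26, 0, 0]

```text
clock: 9.8
position: [0.42, 0.0758, 0.1512]
ee_rot: [-2.924, -1.145, -0.004]
force: [0.7, 5.3, 0.0]
width: 0.003
gripper_force: 2.7
```

Emit:
drive_tool:
  targets:
    - [0, 0, -0.6, -0.13, -0.03, 0, 0]
    - [0, 0, -1.2, -0.26, -0.06, 0, 0]
    - [0, 0, -1.8, -0.39, -0.08, 0, 0]
    - [0, 0, -2.4, -0.52, -0.09, 0, 0]
    - [0, 0, -3, -0.66, -0.1, 0, 0]

```text
clock: 10.3
position: [0.3942, 0.0719, 0.1514]
ee_rot: [-3.049, -0.754, -0.006]
force: [1.7, 7.2, 0.0]
width: 0.003
gripper_force: 3.0
```

```bash
python3 - <<'E'
from cell import arm
s=arm.observe(); print(s["position"],s["force"],s["joints"].round(2))
E
```

```text
[0.39422267 0.07188927 0.15139528] [1.69642978e+00 7.19595309e+00 4.06555792e-03] [ 0.08  0.2  -0.45  2.16  0.12  0.8  -1.53]
```

Emit:
drive_tool:
  targets:
    - [0, 0, -0.6, -0.13, 0.03, 0, 0]
    - [0, 0, -1.2, -0.27, 0.06, 0, 0]
    - [0, 0, -1.8, -0.4, 0.08, 0, 0]
    - [0, 0, -2.4, -0.53, 0.11, 0, 0]
    - [0, 0, -2.4, -0.53, 0.11, 0, 0]

```text
clock: 10.8
position: [0.3712, 0.0746, 0.1508]
ee_rot: [3.111, 0.432, -0.0]
force: [-0.6, -0.4, 0.7]
width: 0.004
gripper_force: 0.8
```

```bash
python3 - <<'E'
from h import *
from cell import arm
s=arm.observe(); print(s["position"],s["force"],s["joints"].round(2))
a=arm.get_image("top")["pixels"][:,:,::-1]; b=arm.get_image("scene")["pixels"][:,:,::-1]
cv2.imwrite("pics/open1.png",np.hstack([cv2.resize(x,(400,400),interpolation=cv2.INTER_CUBIC) for x in(a[180:380,180:380],b[150:350,300:500])]))
E
```

```text
[0.37119742 0.07462212 0.15082175] [-0.59757795 -0.42935199  0.66789434] [ 0.05  0.16 -0.43  2.2   0.1   0.79 -1.74]
```

View pics/open1.png

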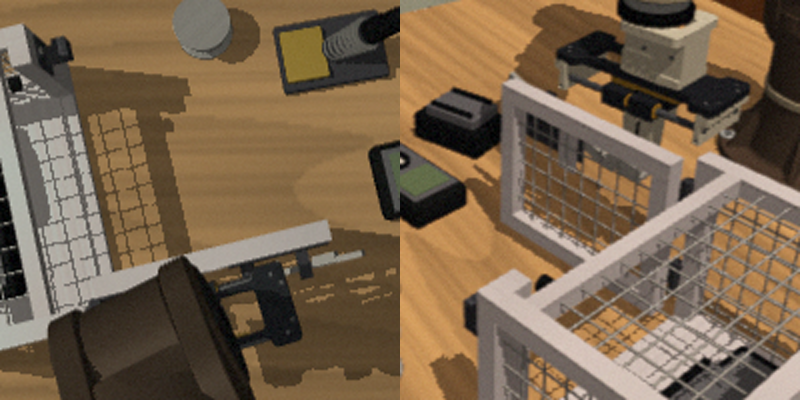

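The gate now stands well open. Its top rail's free-end corner is at (328,220) in the left crop, which is (344,290) in the full top view. The spool and iron haven't moved. Next I work out the angle.

```bash
python3 - <<'E'
from h import *
P=np.load("P.npy")
for a in np.arange(1.3,1.7,.05):
    c,s=np.cos(-a),np.sin(-a); M=np.array([[c,-s],[s,c]])
    f=[M@[x,-236]+[-115,130] for x in(25,5)]
    print(round(a,2),[proj(w((*q,210),P),"top")[0].round(1) for q in f])
E
```

```text
1.3 [array([327.9, 259.7]), array([333. , 268.8])]
1.35 [array([331.3, 264.8]), array([336. , 274.2])]
1.4 [array([334.6, 270.1]), array([338.8, 279.7])]
1.45 [array([337.5, 275.6]), array([341.3, 285.4])]
1.5 [array([340.2, 281.2]), array([343.5, 291.3])]
1.55 [array([342.6, 287. ]), array([345.4, 297.2])]
1.6 [array([344.8, 292.9]), array([347. , 303.3])]
1.65 [array([346.6, 298.9]), array([348.4, 309.4])]
```

Emit:
drive_tool:
  targets:
    - [0, 0, -0.3, -0.06, 0.02, 0, 0]
    - [0, 0, -0.6, -0.12, 0.03, 0, 0]
    - [0, 0, -0.8, -0.18, 0.04, 0, 0]
    - [0, 0, -0.8, -0.18, 0.04, 0, 0]

```text
clock: 11.3
position: [0.3643, 0.077, 0.1509]
ee_rot: [-3.124, -0.323, -0.001]
force: [-0.5, 2.8, 1.2]
width: 0.003
gripper_force: 1.5
```

Emit:
drive_tool:
  targets:
    - [0, 0, 0, 0.1, 0.04, 0, 0]
    - [0, 0, 0, 0.2, 0.05, 0, 0]
    - [0, 0, 0, 0.2, 0.05, 0, 0]
    - [0, 0, 0, 0.2, 0.05, 0.1, 0]
    - [0, 0, 0, 0.2, 0.05, 0.25, 0]

```text
clock: 11.8
position: [0.3722, 0.0784, 0.1609]
ee_rot: [-3.125, -0.324, 0.001]
force: [-0.3, 1.4, 3.0]
width: 0.004
gripper_force: 0.4
```

Emit:
drive_tool:
  targets:
    - [0, 0, 0, 0, 0, 0.2, 0]
    - [0, 0, 0, 0, 0, 0.5, 0]
    - [0, 0, 0, 0, 0, 1, 0]
    - [0, 0, 0, 0, 0, 2, 0]
    - [0, 0, 0, 0, 0, 3, 0]

```text
clock: 12.3
position: [0.3715, 0.0783, 0.2825]
ee_rot: [-3.125, -0.324, 0.001]
force: [1.3, 0.1, -0.0]
width: 0.003
gripper_force: 0.0
```

Emit:
drive_tool:
  targets:
    - [0, 0, 0, 0.5, -1, 0, 0]
    - [0, 0, 0, 0.8, -2, 0, 0]
    - [0, 0, 0, 0.8, -3, 0, 0]
    - [0, 0, 0, 0.8, -4, 0, 0]
    - [0, 0, 0, 0.8, -5, 0, 0]

```text
clock: 12.8
position: [0.404, -0.1231, 0.2815]
ee_rot: [3.125, 0.324, 0.001]
force: [1.2, 0.6, -0.3]
width: 0.003
gripper_force: 0.0
```

Emit:
drive_tool:
  targets:
    - [0, 0, 0, 0, -1, 0, 0]
    - [0, 0, 0, 0, -2, 0, 0]
    - [0, 0, 0, 0, -2, 0, 0]
    - [0, 0, 0, 0, -2, 0, 0]
    - [0, 0, 0, 0, -2, 0, 0]

```text
clock: 13.3
position: [0.4044, -0.2004, 0.281]
ee_rot: [-3.124, -0.325, -0.0]
force: [0.4, -0.0, -0.5]
width: 0.007
gripper_force: 0.0
```

```bash
python3 - <<'E'
from h import *
from cell import arm
s=arm.observe(); print(s["position"],s["force"],np.abs(s["dq"]).max())
a=arm.get_image("top")["pixels"][:,:,::-1]; b=arm.get_image("scene")["pixels"][:,:,::-1]
cv2.imwrite("pics/open2.png",np.hstack([cv2.resize(x,(400,400),interpolation=cv2.INTER_CUBIC) for x in(a[180:380,180:380],b[150:350,300:500])]))
E
```

```text
[ 0.40444001 -0.20036321  0.28103276] [ 0.4359103  -0.04188508 -0.46565179] 0.010123172089084436
```

View pics/open2.png

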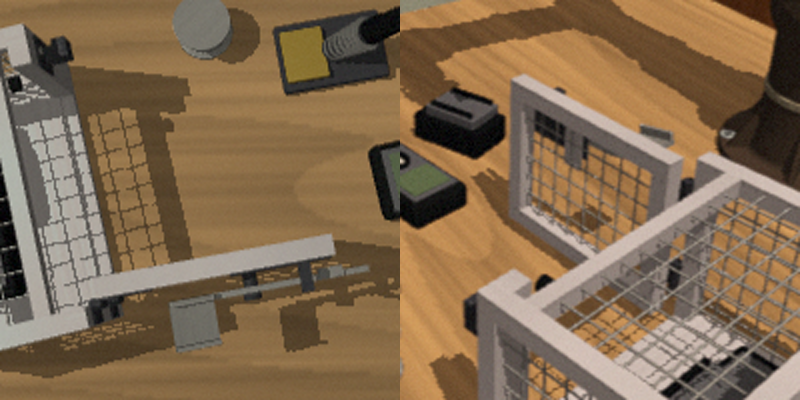

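The free-end corner at (332,234) puts the gate at about 1.63 rad. The thumb plate is back up with the bar lowered, the bystanders haven't moved and the arm is clear.

```bash
python3 -c "
from cell import arm
print(arm.sign_off())"
```

```text
the job is handed in; nothing more can be done
None
```

The job is handed in: by the last pictures the gate stands open at about 1.63 rad with the latch bar dropped, the arm is clear and the items on the bench look unmoved; the sign-off gave no verdict.

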